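# Unlock the kitchen tongs and hold up a hot roll for the tap test

## Task

The rolls on the wire rack have just come out of the oven and the round one is the slowest to bake: slide the locking collar of the kitchen tongs all the way back to the hinge so that they spring open, take up the tongs, close their jaws on the round roll from both sides and lift it about 10 cm clear of the rack, so that I can tap its underside. Do not touch any roll with the gripper itself (they are hot), and leave the long rolls, the jam jar, the timer and the butter where they are. Finish while still holding the round roll up in the tongs, at rest.

Things in the scene. Friction and masses are not known exactly. Their poses are not given: they have to be found in the camera images.
- tongs: Loose sprung kitchen tongs, bright steel with black grips and jaws, 225 mm from hinge pin to tips, about 0.14 kg, lying level on their side, so the arms open and close level with the worktop: jaws on the worktop, hinge end in the spoon rest. Origin: on the hinge pin at worktop height; x from the hinge to the tips, y left, z up. Arms 5 to 23 mm high. Locked shut at the start
- tongs_grip (a point): midway between the two black grip sleeves, 103 mm along x from the hinge pin, 14 mm above the tongs' origin, near the centre of mass. Sleeves: x 75 to 133 mm, 21 mm high. Width over them: 24 mm locked shut, 69 mm sprung open, 45 mm closed on the round roll. Springs push each one out with 6 N (open) to 7 N (shut), which also holds the tongs in a gripper set to about 60 mm
- tongs_mouth (a point): midway between the cupped jaws, 206 mm along x from the hinge pin, 14 mm above the tongs' origin; the roll's middle belongs here. Jaws: x 188 to 225 mm, 28 mm high; sprung open they stand 105 mm apart inside at the middle, 89 mm at the rear end, and 115 mm over the outsides
- tongs_lock (a joint): travel in m of the grey locking collar that rides round both arms: 0 to 0.006 as found, pushed forward and holding the tongs shut; 0.038 at its end stop by the hinge, tongs sprung open. It moves along the tongs' -x (towards the hinge). Slides lightly (about 2 N); the hinge end then leans on the back wall of the spoon rest. From 0.01 to 0.03 the springs push it back
- lock_tab (a point): top centre of the collar's upright thumb tab: 15 mm along x, 10 mm wide (y), 15 mm high above the collar; the point is 43 mm above the worktop. Pinch it across y from above and pull it to the hinge
- tong_arm_left: left arm of the tongs (+y side), with its grip and jaw; same origin as the tongs, x along the arm. Turned to +yaw against the tongs by 0 rad when shut, 0.23 rad when sprung open, about 0.11 rad when closed on the round roll
- tong_arm_right: right arm of the tongs (-y side), mirror image of the left one: turned to -yaw by the same angle
- spoon_rest: fixed white spoon rest, 75 mm long, 70 mm wide, in which the hinge end of the tongs lies: floor 3 mm thick, back wall 22 mm high just behind the tongs' hanging loop, side walls falling to 8 mm, front open. Origin under the hinge pin of the tongs at worktop height, x towards its open front
- cooling_rack: fixed wire cooling rack, 180 mm (x) by 340 mm (y), wire top 24 mm above the worktop; origin under its centre at worktop height. Three rolls lie on it in a row along its y, 115 mm apart, in any order
- round_roll: the one round roll, a bun with a cross cut: 56 mm across (widest 18 mm above its foot), 45 mm high, about 0.05 kg, loose; origin at the centre of its underside, z up
- round_roll_mid (a point): middle of the round roll, 21 mm above its underside
- long_roll_a: a long roll, 92 mm long (its x, roughly along the rack's x), 37 mm wide, 33 mm high; origin at the centre of its underside; stays where it is
- long_roll_b: the other long roll, same size; stays where it is
- jam_jar: glass jam jar with white lid, 66 mm across, 85 mm high, origin at the centre of its foot; bystander
- timer: round kitchen timer with red top, 66 mm across, 70 mm high, origin at the centre of its foot; bystander
- butter: butter pack, 73 x 102 x 37 mm, origin at the centre of its underside; bystander

How it is judged:
By the outcome, as a careful person would: the job done as asked, in the order asked, and still so for the second after the job is handed in, while the arm keeps its last pose, push and grip.
It also fails if it takes over 58 s, if anything falls off the work surface, if the arm or the gripper's body presses on something with over 40 N, if the wrist force passes 120 N, or if a joint passes its speed limit or range.

## Robot

A 7-joint arm with a two-finger parallel gripper is mounted at the origin on a cart in front of the work surface, level with it; the furniture and walls round the work are solid. World frame = base frame: x ahead of the robot, y to its left, z up, the work surface at z = 0. Lengths are in m, angles in degrees, forces in N, time in s.
With the tool pointing down it reaches from about 0.4 to 0.85 m from the base axis. Payload 4.4 kg.
Tool frame: the origin (TCP) lies at the very end of the fingers, on their centre line; the grasp point (between the pads) lies r.pinch_z behind it (r.pinch_z is the distance from the TCP to the grasp point, in m); z points along the fingers, y is the line along which they close (so a half turn about z gives the same grasp; the last joint's range is limited). The gripper opens to 94 mm and grips with 3 to 60 N. Pads are 16 mm wide; open, the fingers measure 119 mm over their backs; the gripper's body (75 mm by 177 mm) begins 78 mm behind the grasp point.
Start: joints at [-3.77, 36.005, 2.206, 86.941, -1.547, 57.084, -1.146], TCP at [0.65, 0, 0.169] pointing down, gripper open.
Joint ranges: [-175.42, 175.42], [-21.48, 121.26], [-71.46, 75.88], [10.55, 141.38], [-63.04, 243.04], [13.31, 113.54], [-168.57, 168.57]. Speed limits (degrees/s): [147.25, 147.25, 180, 180, 180, 180, 180].

## Interface

Orientations are given as a 3x3 rotation matrix whose columns are the frame's x, y, z axes.
In Python, from rig import r, snapshot, camera_model gives the robot as it stands. The module is installed in compiled form; this text tells all that it offers.
- The arm moves only by the tool move_arm, never from a script. Its argument "steps" is text: rows parted by semicolons, each of 6 numbers parted by spaces: the shift along the tool's x, y, z in cm, then the turn, a rotation vector about the tool's x, y, z in degrees. A call has 1 to 5 rows; each row shifts and turns the commanded pose from where the row before left it, along the tool's axes as they then stand; what a row does not reach is not made up. A row lasts 1/8 s, in which the tool goes at most 62.5 mm and 10.7 degrees, less where a joint would pass 70% of its speed; a pose out of reach is approached as far as the arm can. A call with a gripper value outside its range is refused whole. "grip" is the opening, from 0 (shut) to 1 (fully open), set as the call begins (left out, the last holds). The fingers move at their own pace and stop on an object; the grip force is fixed at half the most. Time passes only in rows, so rows that do not move let the fingers close. It gives the time, the measured TCP pose, the force, the opening and the grip force at its end, in the units of the state.
- r.get_state(): the state, without advancing time (a new reading comes with each control period).
- snapshot(name): name is "scene" or "side" or "wrist"; returns the picture (420x560x3 uint8, red, green, blue); there is no depth.
- camera_model(name): a dict with "mtx" (3x3 intrinsics, pixels), "k1" (the pictures are not rectified: a ray, as slopes to the right and down, at radius r is drawn at 1 + k1 r^2 times it, then the intrinsics apply), "view" (4x4, takes a point from world to camera coordinates); the wrist camera has in their place "tool_from_camera" (4x4, takes a point from camera to tool coordinates, whose origin is the TCP and whose axes are the flange's). Camera axes: x right, y down, z forward; pixel columns grow to the right and rows downward; lengths in m; the calibration is good to about 2 mm. A picture is of the moment at which its call begins: read the wrist's pose just before it. camera_model takes no time and is no camera call.
- r.finish_job(): hands the job in; it is judged then, once.
The state is a dict: "time_s": time; "qpos": joint angles; "joint_velocities": joint speeds; "joint_efforts": joint torques, N m; "position": TCP position; "eef_rot": TCP orientation; "force": force on the tool from outside, world axes, zero at the start; "wrist_torque": the same for the moment, N m; "gripper_width": opening from 0.0 (shut) to 1.0 (fully open); "finger_force": force on a finger pad.
Only numpy, scipy, OpenCV 4.12 (cv2) and the standard library are available. Lean on these libraries where they do the work, as an engineer would, in place of code of your own. Each camera call takes 0.05 s, during which the arm holds its last target. There are 200 camera calls.

## Working session

There is one attempt and no reset: what is moved stays moved. The work goes in short steps, Python scripts to look and compute and a tool call to move; the robot and the scene stay as the last step left them, time stands still between calls to the robot, and variables do not carry over. Pictures are saved under pics/ and viewed, at most 10 in all, crops included, and the job is handed in when it is done.

Besides the shell and the picture viewer there is one more tool, called after "Emit:" as name(argument=value, ...), one argument or row to a line, values as JSON. move_arm: Moves the arm, as the interface text tells. Its arguments: {"type":"object","properties":{"steps":{"type":"string"},"grip":{"type":"number"}},"required":["steps"]}

```bash
mkdir -p pics; ls
python3 - <<'E'
from rig import r,snapshot,camera_model
import cv2,numpy as np
a=snapshot("scene");b=snapshot("side")
for n,i in(("scene",a),("side",b)):
    cv2.imwrite(f"pics/{n}0.png",i[:,:,::-1]); m=camera_model(n);print(n,m)
print(camera_model("wrist"),r.pinch_z,r.get_state())
E
```

```text
pics
scene {'mtx': array([[483.25960605,   0.        , 273.74949823],
       [  0.        , 483.25960605, 216.89006257],
       [  0.        ,   0.        ,   1.        ]]), 'k1': -0.01714886441045911, 'view': array([[ 0.43599218, -0.89980338,  0.0162696 , -0.3145281 ],
       [-0.66428723, -0.33396616, -0.66872197,  0.39842552],
       [ 0.60715178,  0.28074986, -0.74333453,  0.99703031],
       [ 0.        ,  0.        ,  0.        ,  1.        ]])}
side {'mtx': array([[507.72298233,   0.        , 281.30224097],
       [  0.        , 507.72298233, 211.91916107],
       [  0.        ,   0.        ,   1.        ]]), 'k1': -0.1693594261242392, 'view': array([[-0.9426829 , -0.33259959, -0.02695318,  0.53494345],
       [-0.09637553,  0.34870473, -0.93226432,  0.13415969],
       [ 0.31946943, -0.876232  , -0.36077245,  1.41948274],
       [ 0.        ,  0.        ,  0.        ,  1.        ]])}
{'mtx': array([[363.03514411,   0.        , 285.67482906],
       [  0.        , 363.03514411, 210.67120346],
       [  0.        ,   0.        ,   1.        ]]), 'k1': -0.08438296547469663, 'too
[... 512 characters left out ...]
s': array([-0.02354184, -0.13170357,  0.03999027, -0.23581203,  0.06213768,
        0.01154897,  0.02541577]), 'joint_efforts': array([ 3.91938796e-03, -5.50791907e+01,  1.14763990e+00, -1.87118143e+01,
       -5.21624205e-02,  1.91878073e-02,  1.80005208e-05]), 'position': array([6.49369675e-01, 6.48867486e-05, 1.67991020e-01]), 'eef_rot': array([[ 1.15823308e-05,  9.99998714e-01, -1.60378779e-03],
       [ 1.00000000e+00, -1.15723696e-05,  6.22031137e-06],
       [ 6.20174375e-06, -1.60378786e-03, -9.99998714e-01]]), 'force': array([0.57140926, 0.82266289, 0.09419149]), 'wrist_torque': array([-0.02447529, -0.01045802, -0.00883764]), 'finger_force': 0.0, 'gripper_width': 1.0004436255394054}
```

View pics/scene0.png

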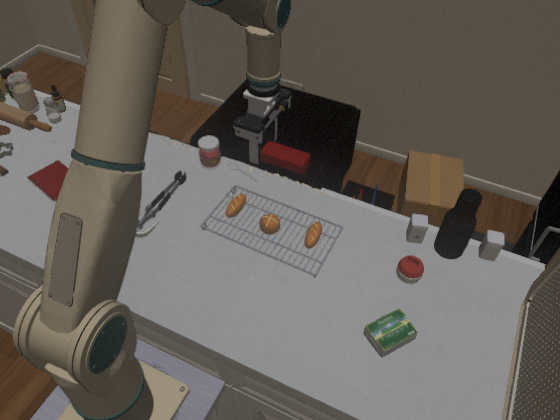

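View pics/side0.png

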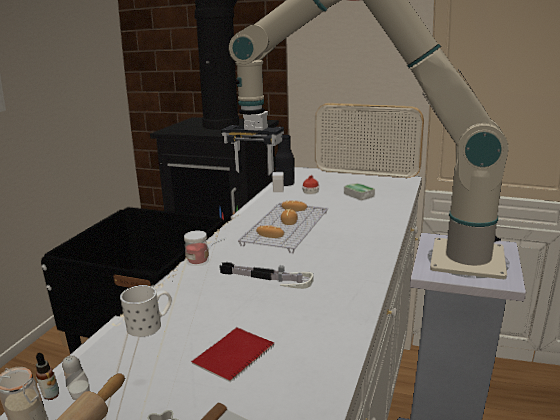

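The round roll is the middle one: scene (270,223), side (289,217). The tongs run from tips at scene (182,177)/side (222,268) to a hinge near scene (145,222)/side (310,278). The jar is at scene (208,152), between the tips and the rack.

```bash
cat > h.py <<'E'
import numpy as np,cv2
from rig import r,snapshot,camera_model
def cam(n,st=None):
    m=camera_model(n);K=m["mtx"];k=np.array([m["k1"],0,0,0.])
    if n=="wrist":
        st=st or r.get_state();T=np.eye(4);T[:3,:3]=st["eef_rot"];T[:3,3]=st["position"]
        V=np.linalg.inv(T@m["tool_from_camera"])
    else: V=m["view"]
    return K,k,V
def ray(c,p):
    K,k,V=c;u=cv2.undistortPoints(np.array([[p]],float),K,k)[0,0]
    d=V[:3,:3].T@np.array([u[0],u[1],1]);return -V[:3,:3].T@V[:3,3],d/np.linalg.norm(d)
def onz(c,p,z):
    o,d=ray(c,p);return o+d*(z-o[2])/d[2]
def proj(c,P):
    K,k,V=c;return cv2.projectPoints(np.atleast_2d(np.array(P,float)),cv2.Rodrigues(V[:3,:3])[0],V[:3,3],K,k)[0][:,0]
def tri(c1,p1,c2,p2):
    o1,d1=ray(c1,p1);o2,d2=ray(c2,p2);t=np.linalg.lstsq(np.c_[d1,-d2],o2-o1,rcond=None)[0]
    a=o1+d1*t[0];b=o2+d2*t[1];return (a+b)/2,np.linalg.norm(a-b)
E
python3 - <<'E'
from h import *
np.set_printoptions(precision=4,suppress=True)
s,d=cam("scene"),cam("side")
print("round",tri(s,(270,223),d,(289,217)),onz(s,(270,223),.045))
print("tips",tri(s,(182,177),d,(222,268)),onz(s,(182,177),.014),onz(d,(222,268),.014))
print("hinge",onz(s,(145,222),.014),onz(d,(308,278),.014))
for p in((236,205),(314,234)):print("long",onz(s,p,.04))
for p in((208,160),(410,270),(390,332)):print("oth",onz(s,p,.04))
a=cv2.imread("pics/scene0.png")[150:250,110:250];b=cv2.imread("pics/side0.png")[240:300,205:325]
cv2.imwrite("pics/c1.png",np.vstack([cv2.resize(a,(560,400),interpolation=2),cv2.resize(b,(400,200),interpolation=2) if 0 else cv2.copyMakeBorder(cv2.resize(b,(400,200),interpolation=2),0,0,0,160,0)]))
E
```

```text
round (array([ 0.5629, -0.0648,  0.0441]), np.float64(0.0006644622828176817)) [ 0.5627 -0.065   0.045 ]
tips (array([0.6422, 0.2676, 0.0097]), np.float64(0.008063378014568997)) [0.6333 0.2627 0.014 ] [0.6437 0.2706 0.014 ]
hinge [0.4366 0.2545 0.014 ] [0.4025 0.2574 0.014 ]
long [0.5838 0.05   0.04  ]
long [ 0.584  -0.1835  0.04  ]
oth [0.7097 0.2157 0.04  ]
oth [ 0.5833 -0.442   0.04  ]
oth [ 0.3955 -0.447   0.04  ]
```

View pics/c1.png

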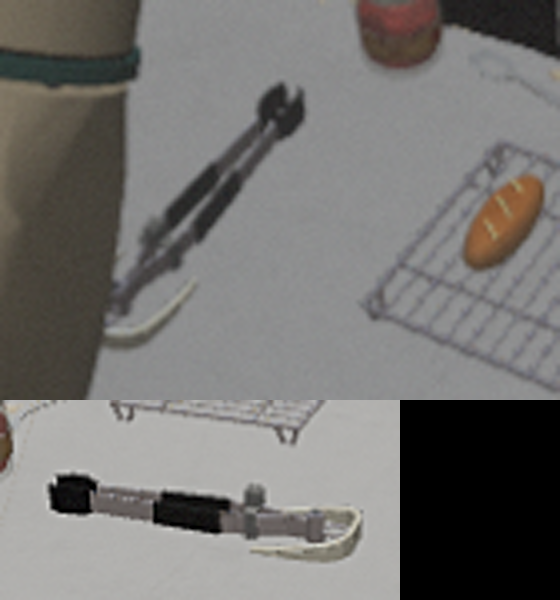

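Emit:
move_arm(
  steps="4.9 -3 -1 0 0 0;4.9 -3 -1 0 0 0;4.9 -3 -1 0 0 0;4.9 -3 -1 0 0 0;4.9 -3 -1 0 0 0",
  grip=1,
)

```text
time_s: 0.72
position: [0.4986, 0.2463, 0.2188]
eef_rot: [[0.0, 1.0, -0.0], [1.0, -0.0, -0.0], [-0.0, -0.0, -1.0]]
force: [0.2, 0.2, 0.0]
gripper_width: 0.998
finger_force: 0.0
```

Emit:
move_arm(
  steps="0 0 0 0 0 10;0 0 0 0 0 10;0 0 0 0 0 10;0 0 0 0 0 10;0 0 0 0 0 10",
)

```text
time_s: 1.35
position: [0.4996, 0.2449, 0.2184]
eef_rot: [[0.77, 0.638, -0.001], [0.638, -0.77, -0.0], [-0.001, -0.0, -1.0]]
force: [-0.5, 0.1, -0.3]
gripper_width: 0.999
finger_force: 0.0
```

Emit:
move_arm(
  steps="0 0 0 0 0 10;0 0 0 0 0 10;0 0 0 0 0 10;0 0 0 0 0 10;0 0 0 0 0 0",
)

```text
time_s: 1.98
position: [0.4996, 0.245, 0.2184]
eef_rot: [[1.0, 0.002, -0.001], [0.002, -1.0, -0.001], [-0.001, 0.001, -1.0]]
force: [0.2, 0.6, -0.1]
gripper_width: 0.998
finger_force: 0.0
```

```bash
cat > w.py <<'E'
import sys,json
from h import *
st=r.get_state();i=snapshot("wrist");cv2.imwrite(f"pics/{sys.argv[1]}.png",i[:,:,::-1])
import pickle;pickle.dump(st,open(f"pics/{sys.argv[1]}.pkl","wb"))
np.set_printoptions(precision=4,suppress=True)
print(st["time_s"],st["position"],st["eef_rot"],st["force"],st["gripper_width"],st["qpos"])
E
python3 w.py w1
```

```text
1.975 [0.4996 0.245  0.2184] [[ 1.      0.002  -0.0007]
 [ 0.002  -1.     -0.0007]
 [-0.0007  0.0007 -1.    ]] [ 0.2053  0.5771 -0.1327] 0.9980629493885013 [ -45.6603   26.8552   25.007    98.8952  -13.1018   57.2001 -105.7553]
```

View pics/w1.png

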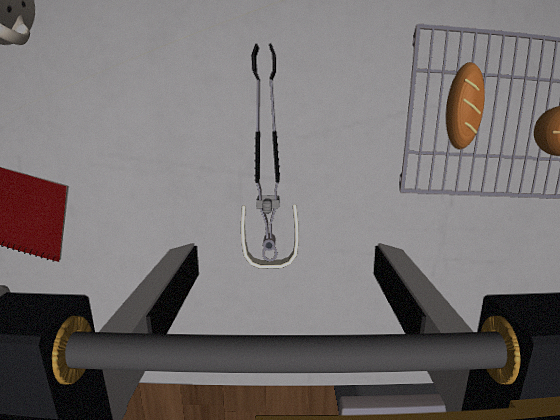

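Wrist view: jaws at about (255–273, 60), sleeves at (258/277, 157), tab at about (267,204), hinge pin near (269,240). The rack and the rolls are on the right.

Run:
```python
from h import *;import pickle
np.set_printoptions(precision=4,suppress=True)
st=pickle.load(open("pics/w1.pkl","rb"));c=cam("wrist",st);i=cv2.imread("pics/w1.png")
m=(i.max(2)<60).astype(np.uint8);m[230:]=0;m[:,350:]=0;m[:,:200]=0
n,l,s,ce=cv2.connectedComponentsWithStats(m)
for k in range(1,n):
    if s[k,4]>40: print(s[k],ce[k],onz(c,ce[k],.02))
g=cv2.resize(i[180:280,220:320],(700,600)[:1]*2 if 0 else (600,600),interpolation=cv2.INTER_CUBIC);cv2.imwrite("pics/c2.png",g)
for p in((267,204),):print("tab",onz(c,p,.043))
print("hinge",onz(c,(269,240),.023))
hsv=cv2.cvtColor(i,cv2.COLOR_BGR2HSV);o=((hsv[...,0]<20)&(hsv[...,1]>120)&(hsv[...,2]>80)).astype(np.uint8);o[220:]=0;o[:,:350]=0
n,l,s,ce=cv2.connectedComponentsWithStats(o)
for k in range(1,n):
    if s[k,4]>200: print(s[k],onz(c,ce[k],.042))
```

```text
[252  44   8  37 142] [254.5915  60.669 ] [0.6315 0.2787 0.02  ]
[269  44   7  36 108] [272.8981  61.9815] [0.6302 0.2589 0.02  ]
[255 131   5  55 217] [257.3779 157.3318] [0.5268 0.277  0.02  ]
[273 131   7  52 188] [275.7553 156.1809] [0.5282 0.256  0.02  ]
tab [0.4777 0.2653 0.043 ]
hinge [0.4282 0.2644 0.023 ]
[ 452   63   32   86 1931] [0.5881 0.0509 0.042 ]
[546 107  14  46 426] [ 0.5641 -0.0546  0.042 ]
```

View pics/c2.png

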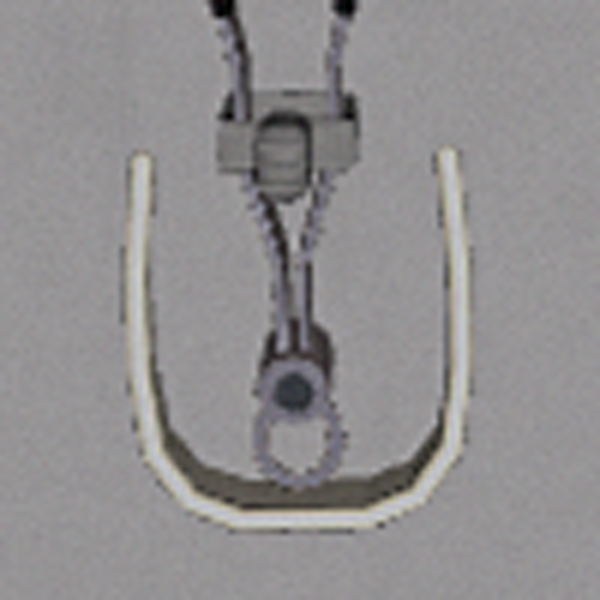

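Emit:
move_arm(
  steps="-0.6 -0.5 3 0 0 -1.2;-0.5 -0.5 3 0 0 0;-0.5 -0.5 3 0 0 0;-0.5 -0.5 2 0 0 0;-0.5 -0.1 0 0 0 0",
  grip=0.4,
)

```text
time_s: 2.65
position: [0.4722, 0.2653, 0.1075]
eef_rot: [[1.0, 0.024, -0.003], [0.024, -1.0, -0.001], [-0.003, 0.001, -1.0]]
force: [0.2, -1.9, 0.1]
gripper_width: 0.505
finger_force: 0.0
```

```bash
python3 w.py w2
```

```text
2.65 [0.4722 0.2653 0.1075] [[ 0.9997  0.0236 -0.003 ]
 [ 0.0236 -0.9997 -0.0014]
 [-0.003   0.0013 -1.    ]] [ 0.1504 -1.9416  0.1018] 0.5052353562796965 [ -46.1881   33.4072   21.0975  108.2284  -17.3582   41.6812 -103.8032]
```

View pics/w2.png

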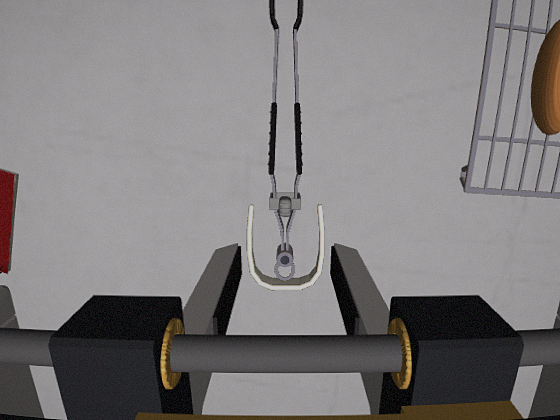

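Fingers are centred on column 285, the same as the tab (285,206). The hinge pin is at (285,260).

Run:
```python
from h import *;import pickle
np.set_printoptions(precision=4,suppress=True)
st=pickle.load(open("pics/w2.pkl","rb"));c=cam("wrist",st)
for p in((285.5,197),(285.5,207),(285.5,215)):print("tab",onz(c,p,.043))
print("hinge",onz(c,(285,260),.023),"sleeves",onz(c,(271.5,139),.02),onz(c,(297,139),.02))
```

```text
tab [0.4836 0.2653 0.043 ]
tab [0.4754 0.2651 0.043 ]
tab [0.4688 0.2649 0.043 ]
hinge [0.4213 0.2641 0.023 ] sleeves [0.5271 0.278  0.02  ] [0.5276 0.2569 0.02  ]
```

Emit:
move_arm(
  steps="0.1 0 2.5 0 0 0;0 0 2.5 0 0 0;0 0 1.6 0 0 0;0 0 1 0 0 0;0 0 0 0 0 0",
)

```text
time_s: 3.32
position: [0.4747, 0.2655, 0.0327]
eef_rot: [[1.0, 0.021, -0.0], [0.021, -1.0, -0.0], [-0.0, 0.0, -1.0]]
force: [-0.3, -0.0, -0.4]
gripper_width: 0.401
finger_force: 0.0
```

Emit:
move_arm(
  steps="0 0 0 0 0 0;0 0 0 0 0 0;0 0 0 0 0 0;0 0 0 0 0 0",
  grip=0,
)

```text
time_s: 3.82
position: [0.4748, 0.2658, 0.033]
eef_rot: [[1.0, 0.021, 0.0], [0.021, -1.0, 0.0], [0.0, -0.0, -1.0]]
force: [-0.2, 0.3, -0.5]
gripper_width: 0.021
finger_force: 0.0
```

```bash
python3 w.py w3; python3 -c "
import cv2;i=cv2.imread('pics/w3.png')[150:400,160:410];cv2.imwrite('pics/c3.png',cv2.resize(i,(600,600),interpolation=2))"
```

```text
3.825 [0.4748 0.2658 0.033 ] [[ 0.9998  0.0211  0.0003]
 [ 0.0211 -0.9998  0.0003]
 [ 0.0003 -0.0002 -1.    ]] [-0.2381  0.3456 -0.478 ] 0.02114852191039219 [ -43.4142   39.7773   17.2939  111.1105  -20.9637   32.1262 -100.7787]
```

View pics/c3.png

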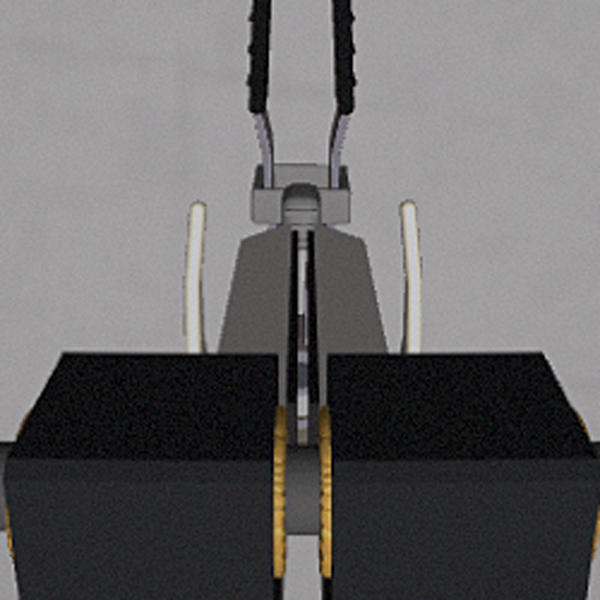

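The fingers closed just behind the tab. The tab shows at crop (302,185–225), with the finger tips starting at row 230.

Run:
```python
from h import *;import pickle
np.set_printoptions(precision=4,suppress=True)
st=pickle.load(open("pics/w3.pkl","rb"));c=cam("wrist",st)
for x in(.467,.475,.483):print(x,proj(c,(x,.2658,.033)),proj(c,(x,.2658,.045)))
for row in(226,233,238,244):print(row,[onz(c,(285.8,row),z)[0].round(4) for z in(.028,.035,.043)])
print("sleeve rear",onz(c,(270,195),.0245))
# tab in w1/w2 as x at z
for n,rows in(("w1",(199,205,212)),("w2",(197,207,215))):
    c=cam("wrist",pickle.load(open(f"pics/{n}.pkl","rb")))
    for q in rows:print(n,q,[onz(c,(267 if n=="w1" else 285.5,q),z)[0].round(4) for z in(.028,.043)])
```

```text
0.467 [[284.5654 249.2653]] [[284.4784 256.4285]]
0.475 [[284.8475 237.3713]] [[284.7745 243.9795]]
0.483 [[285.1352 225.245 ]] [[285.0769 231.2704]]
226 [np.float64(0.4809), np.float64(0.4831), np.float64(0.4857)]
233 [np.float64(0.4762), np.float64(0.4786), np.float64(0.4813)]
238 [np.float64(0.4728), np.float64(0.4753), np.float64(0.4781)]
244 [np.float64(0.4687), np.float64(0.4713), np.float64(0.4743)]
sleeve rear [0.5002 0.2758 0.0245]
w1 199 [np.float64(0.4799), np.float64(0.4834)]
w1 205 [np.float64(0.4728), np.float64(0.4766)]
w1 212 [np.float64(0.4644), np.float64(0.4685)]
w2 197 [np.float64(0.4801), np.float64(0.4836)]
w2 207 [np.float64(0.4715), np.float64(0.4754)]
w2 215 [np.float64(0.4645), np.float64(0.4688)]
```

Run:
```python
from h import *;import pickle
np.set_printoptions(precision=4,suppress=True)
s,d=cam("scene"),cam("side")
print("tab scene",onz(s,(148,207.5),.043),"side",onz(d,(281.5,266),.043),tri(s,(148,207.5),d,(281.5,266)))
i=cv2.imread("pics/side0.png");m=(i.max(2)<45).astype(np.uint8);m[:255]=0;m[295:]=0;m[:,:215]=0;m[:,290:]=0
n,l,st,ce=cv2.connectedComponentsWithStats(m)
for k in range(1,n):
    if st[k,4]>20:print(st[k],ce[k],onz(d,ce[k],.016))
st=r.get_state();print("proj TCP now",proj(s,st["position"]),proj(d,st["position"]))
j=snapshot("side");cv2.imwrite("pics/side3.png",j[:,:,::-1])
b=j[170:300,215:345,::-1];cv2.imwrite("pics/c4.png",cv2.resize(b,(600,600),interpolation=2))
```

```text
tab scene [0.4651 0.2588 0.043 ] side [0.4721 0.2654 0.043 ] (array([0.4708, 0.2623, 0.0397]), np.float64(0.0057398147983418355))
[220 263  14  11 124] [226.2177 267.9274] [0.6309 0.2703 0.016 ]
[251 268  23  12 196] [261.5867 273.1633] [0.5272 0.2704 0.016 ]
proj TCP now [[148.6555 206.8869]] [[280.6015 269.349 ]]
```

View pics/c4.png

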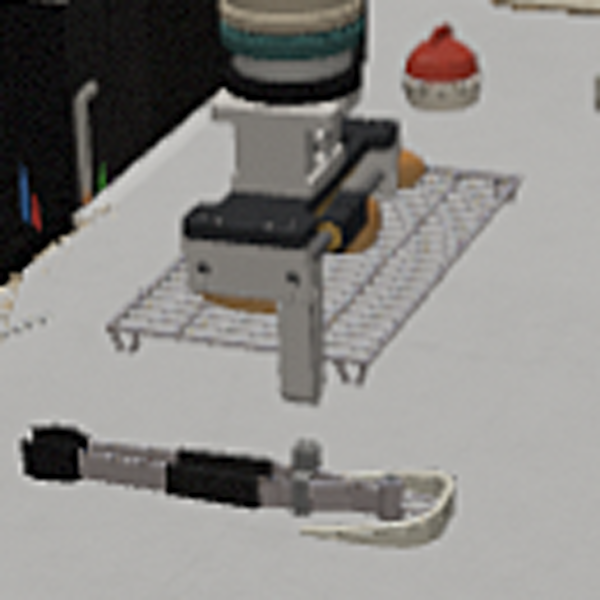

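The finger tip ends at about side px (280,257), above the tab top (282,266), but the reported TCP projects to row 269. The fingers look about 3 cm higher than the state says, so I'll check this against the start picture.

Run:
```python
from h import *;import pickle
np.set_printoptions(precision=4,suppress=True)
s,d=cam("scene"),cam("side")
P=np.array([.6494,0,.168])
print("start finger ends",proj(d,[P+[a,0,z] for a in(-.053,.053) for z in(0,.03)]))
st=r.get_state();p=st["position"]
for z in(0,.01,.02,.03,.04):print(z,proj(d,p+[0,.006,z]),proj(cam("wrist"),p+[.008,0,z]),proj(cam("wrist"),p+[.011,0,z]))
a=cv2.imread("pics/side0.png")[110:200,200:300];cv2.imwrite("pics/c5.png",cv2.resize(a,(600,540),interpolation=2))
```

```text
start finger ends [[270.8869 185.7377]
 [270.5511 176.3428]
 [239.1333 183.058 ]
 [238.6011 173.8611]]
0 [[279.8399 270.3931]] [[285.1959 225.5768]] [[285.3051 220.9724]]
0.01 [[279.7319 266.9831]] [[285.1525 230.5701]] [[285.2664 225.7792]]
0.02 [[279.6232 263.5517]] [[285.105  236.0265]] [[285.224  231.0342]]
0.03 [[279.514  260.0991]] [[285.053 242.013]] [[285.1776 236.8024]]
0.04 [[279.4041 256.6251]] [[284.9956 248.6097]] [[285.1264 243.162 ]]
```

View pics/c5.png

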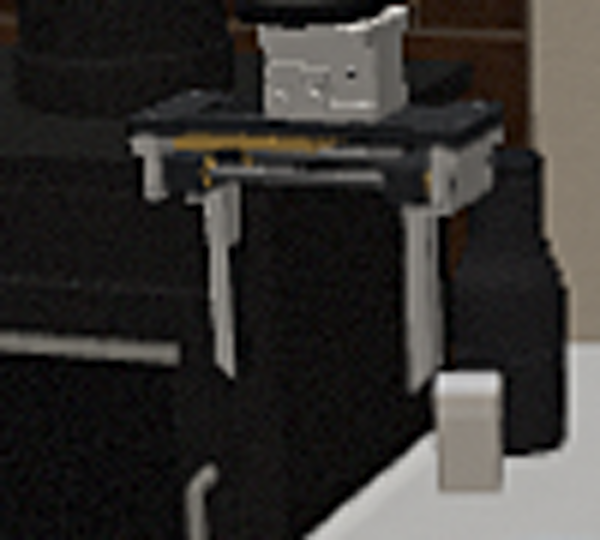

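All three views agree: the visible finger tips end about 36 mm short of the reported TCP. I'll correct for that and descend in small steps, watching the force.

Emit:
move_arm(
  steps="-0.1 0 0 0 0 0;0 0 0 0 0 0;0 0 0 0 0 0",
  grip=0.4,
)

```text
time_s: 4.3
position: [0.4736, 0.2656, 0.0328]
eef_rot: [[1.0, 0.021, -0.0], [0.021, -1.0, -0.0], [-0.0, 0.0, -1.0]]
force: [-0.1, 0.6, -0.2]
gripper_width: 0.286
finger_force: 0.0
```

Emit:
move_arm(
  steps="0 0 1 0 0 0;0 0 0.8 0 0 0;0 0 0.6 0 0 0;0 0 0.4 0 0 0;0 0 0 0 0 0",
)

```text
time_s: 4.92
position: [0.4735, 0.2654, 0.0044]
eef_rot: [[1.0, 0.021, -0.001], [0.021, -1.0, -0.0], [-0.001, 0.0, -1.0]]
force: [0.2, -0.5, 0.1]
gripper_width: 0.403
finger_force: 0.0
```

```bash
python3 w.py w4
python3 - <<'E'
from h import *
j=snapshot("side")[:,:,::-1];w=cv2.imread("pics/w4.png")
a=cv2.resize(j[200:300,215:315],(400,400),interpolation=2);b=cv2.resize(w[150:350,185:385],(400,400),interpolation=2)
cv2.imwrite("pics/c6.png",np.hstack([a,b]))
E
```

```text
4.925 [0.4735 0.2654 0.0044] [[ 0.9998  0.0208 -0.0005]
 [ 0.0208 -0.9998 -0.0003]
 [-0.0005  0.0003 -1.    ]] [ 0.1968 -0.5336  0.0962] 0.40304290046092833 [-42.3214  42.3286  15.5817 111.9894 -22.2008  28.5993 -99.7602]
```

Emit:
move_arm(
  steps="0 0 0.6 0 0 0;0 0 0 0 0 0;0 0 0 0 0 0;0 0 0 0 0 0",
  grip=0.05,
)

```text
time_s: 5.52
position: [0.4737, 0.2656, -0.0012]
eef_rot: [[1.0, 0.021, 0.0], [0.021, -1.0, 0.0], [0.0, -0.0, -1.0]]
force: [-0.7, -0.2, -0.4]
gripper_width: 0.105
finger_force: 30.0
```

Gripped at 10 mm opening, which matches the tab width. Now pull it towards the hinge.

Emit:
move_arm(
  steps="-0.6 0 0 0 0 0;-0.8 0 0 0 0 0;-0.8 0 0 0 0 0;-0.8 0 0 0 0 0;0 0 0 0 0 0",
)

```text
time_s: 6.15
position: [0.4449, 0.265, -0.0007]
eef_rot: [[1.0, 0.02, 0.002], [0.02, -1.0, 0.001], [0.002, -0.001, -1.0]]
force: [1.1, 0.5, -0.9]
gripper_width: 0.103
finger_force: 30.0
```

Emit:
move_arm(
  steps="-0.3 0 0 0 0 0;-0.3 0 0 0 0 0;0 0 0 0 0 0",
)

```text
time_s: 6.52
position: [0.4386, 0.265, -0.0011]
eef_rot: [[1.0, 0.021, 0.002], [0.021, -1.0, 0.0], [0.002, -0.0, -1.0]]
force: [3.5, -0.3, -2.2]
gripper_width: 0.103
finger_force: 30.0
```

Emit:
move_arm(
  steps="-0.3 0 0 0 0 0;0 0 0 0 0 0",
)

```text
time_s: 6.78
position: [0.4383, 0.265, -0.0006]
eef_rot: [[1.0, 0.02, 0.006], [0.02, -1.0, 0.001], [0.006, -0.001, -1.0]]
force: [6.9, -0.0, -1.6]
gripper_width: 0.098
finger_force: 30.0
```

Emit:
move_arm(
  steps="0 0 0 0 0 0;0 0 0 0 0 0;0 0 0 0 0 0",
  grip=0.4,
)

```text
time_s: 7.15
position: [0.4334, 0.2647, -0.0014]
eef_rot: [[1.0, 0.021, -0.002], [0.021, -1.0, -0.0], [-0.002, 0.0, -1.0]]
force: [-0.4, 1.4, 0.9]
gripper_width: 0.383
finger_force: 0.0
```

Emit:
move_arm(
  steps="0 0 -2 0 0 0;0 0 -3 0 0 0;0 0 -3 0 0 0;1.5 0 -2 0 0 0;1.5 0 0 0 0 0",
)

```text
time_s: 7.78
position: [0.4656, 0.2662, 0.0999]
eef_rot: [[1.0, 0.022, 0.002], [0.022, -1.0, 0.002], [0.002, -0.002, -1.0]]
force: [0.1, 0.7, 0.1]
gripper_width: 0.4
finger_force: 0.0
```

Emit:
move_arm(
  steps="1 0 0 0 0 0;1 0 0 0 0 0;0 0 0 0 0 0;0 0 0 0 0 0",
  grip=1,
)

```text
time_s: 8.28
position: [0.4839, 0.2656, 0.0982]
eef_rot: [[1.0, 0.021, -0.001], [0.021, -1.0, -0.001], [-0.001, 0.001, -1.0]]
force: [0.6, 0.2, 0.3]
gripper_width: 0.787
finger_force: 0.0
```

```bash
python3 w.py w5
python3 - <<'E'
from h import *;import pickle
np.set_printoptions(precision=4,suppress=True)
st=pickle.load(open("pics/w5.pkl","rb"));c=cam("wrist",st);i=cv2.imread("pics/w5.png")
m=(i.max(2)<60).astype(np.uint8);m[240:]=0;m[:,450:]=0;m[:,:120]=0
n,l,s,ce=cv2.connectedComponentsWithStats(m)
for k in range(1,n):
    if s[k,4]>60:
        vx,vy,x0,y0=cv2.fitLine(np.argwhere(l==k)[:,::-1].astype(np.float32),2,0,.01,.01).ravel();print(s[k],ce[k],onz(c,ce[k],.016),(vx,vy))
w=i[0:300,80:480];cv2.imwrite("pics/c7.png",w)
E
```

```text
8.275 [0.4839 0.2656 0.0982] [[ 0.9998  0.0209 -0.0014]
 [ 0.0209 -0.9998 -0.0006]
 [-0.0014  0.0005 -1.    ]] [0.596  0.1974 0.3227] 0.7874926450793233 [ -45.4435   34.8982   21.1731  107.2087  -18.2608   41.3006 -102.6825]
[ 208    3   61  227 1068] [233.8446 106.5674] [0.5644 0.3083 0.016 ] (np.float32(0.22710538), np.float32(0.9738702))
[ 296    3   66  237 1143] [333.6159 113.4996] [0.5608 0.2286 0.016 ] (np.float32(0.22784275), np.float32(-0.97369796))
```

Run:
```python
from h import *;import pickle
np.set_printoptions(precision=4,suppress=True)
st=pickle.load(open("pics/w5.pkl","rb"));c=cam("wrist",st);i=cv2.imread("pics/w5.png").max(2)
for row in range(2,240,7):
    L=np.where(i[row,195:284]<50)[0]+195;R=np.where(i[row,284:375]<50)[0]+284
    if len(L) and len(R):print(row,L.min(),L.max(),len(L),R.min(),R.max(),len(R),onz(c,((L.mean()+R.mean())/2,row),.02)[:2], (onz(c,(L.min(),row),.02)-onz(c,(R.max(),row),.02))[1])
print(onz(c,(284.5,110),.02))
```

```text
9 209 216 8 353 360 8 [0.6369 0.2696] 0.11345828460774851
16 208 217 10 352 361 10 [0.6319 0.2694] 0.1153004717204974
23 209 216 8 353 360 8 [0.6268 0.2693] 0.11411665914371977
30 210 218 8 352 359 8 [0.6218 0.269 ] 0.11293516306220572
37 212 219 8 350 357 8 [0.6168 0.2691] 0.11022472926024321
44 216 221 6 348 353 6 [0.6117 0.269 ] 0.10443892980726341
51 221 225 5 344 348 5 [0.6066 0.2689] 0.09709291460896599
58 228 228 1 342 342 1 [0.6015 0.2684] 0.08740409427448759
65 229 229 1 340 341 2 [0.5963 0.2685] 0.0861608118434804
72 229 231 3 339 339 1 [0.5911 0.2685] 0.08491616243153019
79 231 231 1 338 338 1 [0.5859 0.2684] 0.08288966393232802
86 232 233 2 336 337 2 [0.5807 0.2683] 0.0816353030853299
93 234 234 1 335 335 1 [0.5754 0.2682] 0.07881158855282411
107 237 237 1 332 332 1 [0.5648 0.2679] 0.07469449756187677
121 239 239 1 330 330 1 [0.554  0.2677] 0.0721225268209319
128 237 243 7 326 333 8 [0.5485 0.2674] 0.07641373048553396
135 238 244 7 325 332 8 [0.543  0.2673] 0.07513584979402432
142 239 245 7 324 331 8 [0.5375 0.2671] 0.07385197077544031
149 241 247 7 323 329 7 [0.5319 0.2668] 0.07094530399738871
156 242 248 7 321 328 8 [0.5263 0.2669] 0.06964130225466328
163 243 249 7 320 326 7 [0.5206 0.267 ] 0.06751509076319828
170 245 251 7 319 325 7 [0.5149 0.2664] 0.06537333257606831
177 246 252 7 317 324 8 [0.5091 0.2665] 0.06403879714977873
184 247 254 8 316 322 7 [0.5033 0.2664] 0.06186947804037787
191 249 255 7 315 321 7 [0.4974 0.266 ] 0.05968279053043918
212 262 262 1 308 309 2 [0.4793 0.2654] 0.03953978207441067
219 263 263 1 307 307 1 [0.4732 0.2655] 0.03720979635423324
[0.5625 0.2679 0.02  ]
```

Emit:
move_arm(
  steps="2 0 0 0 0 0;2 -0.05 1 0 0 0;0 0 3 0 0 0;0 0 3 0 0 0;0 0 2 0 0 0",
)

```text
time_s: 8.95
position: [0.5235, 0.2671, 0.0074]
eef_rot: [[1.0, 0.021, -0.002], [0.021, -1.0, -0.001], [-0.002, 0.001, -1.0]]
force: [0.5, 0.8, -0.2]
gripper_width: 1.001
finger_force: 0.0
```

Emit:
move_arm(
  steps="0 0 1.5 0 0 0;0 0 1 0 0 0;0 0 0.5 0 0 0;0 0 0.4 0 0 0;0 0 0 0 0 0",
)

```text
time_s: 9.57
position: [0.5248, 0.2673, -0.025]
eef_rot: [[1.0, 0.021, 0.0], [0.021, -1.0, 0.0], [0.0, -0.0, -1.0]]
force: [0.1, -0.2, -0.1]
gripper_width: 1.003
finger_force: 0.0
```

No contact at a reported z of −0.025, so the offset is confirmed. Close to about 60 mm.

Emit:
move_arm(
  steps="0 0 0.3 0 0 0;0 0 0 0 0 0;0 0 0 0 0 0;0 0 0 0 0 0;0 0 0 0 0 0",
  grip=0.62,
)

```text
time_s: 10.2
position: [0.5265, 0.2673, -0.0278]
eef_rot: [[1.0, 0.021, 0.003], [0.021, -1.0, 0.001], [0.003, -0.0, -1.0]]
force: [4.6, -1.1, -1.1]
gripper_width: 0.619
finger_force: 6.0
```

Emit:
move_arm(
  steps="0 0 0 0 0 0;0 0 -0.5 0 0 0;0 0 -1 0 0 0;0 0 -1.5 0 0 0;0 0 0 0 0 0",
)

```text
time_s: 10.82
position: [0.5238, 0.2676, 0.0029]
eef_rot: [[1.0, 0.021, -0.001], [0.021, -1.0, 0.001], [-0.001, -0.001, -1.0]]
force: [0.2, -0.2, -0.6]
gripper_width: 0.624
finger_force: 5.8
```

```bash
python3 w.py w6
python3 - <<'E'
from h import *
j=snapshot("side")[:,:,::-1];w=cv2.imread("pics/w6.png")
cv2.imwrite("pics/c8.png",np.hstack([cv2.resize(j[190:310,205:325],(380,420),interpolation=2),w[:,80:480]]))
E
```

```text
10.825 [0.5238 0.2676 0.0029] [[ 0.9998  0.0215 -0.0007]
 [ 0.0215 -0.9998  0.0008]
 [-0.0007 -0.0008 -1.    ]] [ 0.2275 -0.1799 -0.6178] 0.6244221140882334 [-40.216   45.0366  16.8356 104.8136 -21.9825  33.3774 -98.2837]
```

View pics/c8.png

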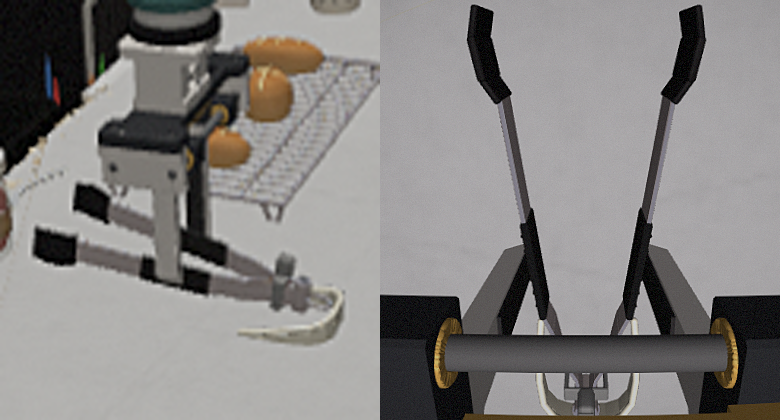

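The tongs are held in both sleeves, the collar is back at the hinge, and the jaws are open and symmetric, at c8 (485,50) and (690,50). Now lift and carry them over.

Emit:
move_arm(
  steps="0 0 -1.5 0 0 0;0 0 -2.5 0 0 0;0 0 -2.5 0 0 0;0 0 -2.5 0 0 0;0 0 -1.5 0 0 0",
)

```text
time_s: 11.55
position: [0.525, 0.2673, 0.1085]
eef_rot: [[1.0, 0.021, 0.001], [0.021, -1.0, 0.001], [0.001, -0.001, -1.0]]
force: [-0.4, -0.1, -0.7]
gripper_width: 0.627
finger_force: 5.8
```

Emit:
move_arm(
  steps="-1 1.5 0 0 0 1;-1.5 3 0 0 0 1;-1.5 3.5 0 0 0 1;-1.5 4 0 0 0 1;-1.5 4 0 0 0 1",
)

```text
time_s: 12.18
position: [0.4506, 0.1072, 0.1069]
eef_rot: [[0.998, -0.067, -0.0], [-0.067, -0.998, -0.0], [-0.0, 0.0, -1.0]]
force: [0.2, -0.8, -0.8]
gripper_width: 0.618
finger_force: 5.8
```

Emit:
move_arm(
  steps="0 4 0 0 0 0;0 4 0 0 0 0;0 4 0 0 0 0;0 3 0 0 0 0;0 1.5 0 0 0 0",
)

```text
time_s: 12.8
position: [0.4401, -0.0578, 0.107]
eef_rot: [[0.998, -0.069, -0.0], [-0.069, -0.998, -0.0], [-0.0, 0.0, -1.0]]
force: [-0.5, 0.8, -1.1]
gripper_width: 0.624
finger_force: 5.8
```

```bash
cat > m.py <<'E'
import sys
from h import *;import pickle
np.set_printoptions(precision=4,suppress=True)
n=sys.argv[1];st=pickle.load(open(f"pics/{n}.pkl","rb"));c=cam("wrist",st);i=cv2.imread(f"pics/{n}.png")
hsv=cv2.cvtColor(i,cv2.COLOR_BGR2HSV);o=((hsv[...,0]<20)&(hsv[...,1]>110)&(hsv[...,2]>60)).astype(np.uint8);o[300:]=0
o=cv2.morphologyEx(o,cv2.MORPH_CLOSE,np.ones((9,9)))
q,l,s,ce=cv2.connectedComponentsWithStats(o)
R=st["eef_rot"];p=st["position"]
for k in range(1,q):
    if s[k,4]>200: P=onz(c,ce[k],.045);print("roll",s[k],ce[k],P,"tool",100*R.T@(P-p))
m=(i.max(2)<50).astype(np.uint8);m[230:]=0
q,l,s,ce=cv2.connectedComponentsWithStats(m)
for k in range(1,q):
    if s[k,4]>80: print("dark",s[k],ce[k],"tool",100*R.T@(onz(c,ce[k],p[2]+.042)-p))
for n2 in("scene","side"):
    j=snapshot(n2)[:,:,::-1];cv2.imwrite(f"pics/{n}_{n2}.png",j);cc=cam(n2)
    hsv=cv2.cvtColor(j,cv2.COLOR_BGR2HSV);o=((hsv[...,0]<20)&(hsv[...,1]>110)&(hsv[...,2]>60)).astype(np.uint8)
    pr=proj(cc,(.563,-.065,.045))[0].astype(int);z=np.zeros_like(o);z[pr[1]-45:pr[1]+45,pr[0]-70:pr[0]+70]=1;o*=z
    o=cv2.morphologyEx(o,cv2.MORPH_CLOSE,np.ones((3,3)))
    q,l,s,ce=cv2.connectedComponentsWithStats(o)
    for k in range(1,q):
        if s[k,4]>60: print(n2,s[k],ce[k],onz(cc,ce[k],.046))
E
python3 w.py w7;python3 m.py w7
```

```text
12.8 [ 0.4401 -0.0578  0.107 ] [[ 0.9976 -0.0687 -0.0001]
 [-0.0687 -0.9976 -0.0001]
 [-0.0001  0.0001 -1.    ]] [-0.4569  0.8068 -1.0808] 0.6238169406437727 [-11.2103  26.6123  21.0253 122.7694 -16.9934  33.338  -71.8598]
roll [  95    0   55   94 4092] [123.4856  40.8842] [0.5771 0.0515 0.045 ] tool [ 12.9197 -11.8385   6.1938]
roll [ 413    0   53   73 3055] [440.0828  30.5581] [ 0.5687 -0.179   0.045 ] tool [13.6575 11.2102  6.1957]
roll [ 243    5   76   82 4832] [280.3731  45.0445] [ 0.5644 -0.0626  0.045 ] tool [12.4349 -0.3698  6.1949]
dark [ 167    5   45   98 2166] [185.162   53.4294] tool [10.2961 -4.5498 -4.2018]
dark [ 361    5   44   99 2180] [386.3312  53.7372] tool [10.2997  4.6092 -4.201 ]
dark [220 208  17  22 193] [229.0933 221.7979] tool [ 2.307  -2.8018 -4.2006]
dark [335 208  17  22 202] [342.3168 221.8614] tool [ 2.3169  2.8906 -4.2001]
scene [264 216  16  17 133] [272.797 225.   ] [ 0.5589 -0.0751  0.046 ]
scene [306 222  16  25 261] [313.1149 233.8927] [ 0.5785 -0.1828  0.046 ]
side [281 201  26  24 395] [291.1696 211.2937] [ 0.5703 -0.1101  0.046 ]
side [257 226  27  12 251] [269.7809 231.3546] [0.5796 0.0664 0.046 ]
```

Jaws are level and centred at tool (10.3, 0.03) cm; the roll is at tool (12.4, −0.3) cm. Align above it and lower.

Emit:
move_arm(
  steps="1 -0.15 0 0 0 0;1.05 -0.15 0 0 0 0;0 0 0 0 0 0;0 0 0 0 0 0",
)

```text
time_s: 13.45
position: [0.4609, -0.0542, 0.1066]
eef_rot: [[0.998, -0.066, -0.001], [-0.066, -0.998, 0.0], [-0.001, -0.0, -1.0]]
force: [-1.1, 0.1, -1.8]
gripper_width: 0.622
finger_force: 5.8
```

```bash
python3 w.py w8;python3 m.py w8
```

```text
13.45 [ 0.4609 -0.0542  0.1066] [[ 0.9978 -0.0656 -0.0007]
 [-0.0656 -0.9978  0.0001]
 [-0.0007 -0.     -1.    ]] [-1.132   0.0902 -1.8355] 0.62178755165954 [-11.5535  28.0238  20.9796 119.8927 -17.0827  34.9285 -72.4672]
roll [ 105    0   53  120 5027] [130.9212  57.2284] [0.5855 0.0512 0.045 ] tool [ 11.7464 -11.3417   6.1501]
roll [ 418    0   53  101 4440] [444.7617  45.0908] [ 0.5794 -0.1785  0.045 ] tool [12.6505 11.618   6.1491]
roll [ 251   36   75   78 4630] [287.8454  74.686 ] [ 0.5642 -0.0628  0.045 ] tool [10.3713  0.1739  6.151 ]
dark [ 167    5   44   99 2171] [185.1179  53.3086] tool [10.3004 -4.5499 -4.2076]
dark [ 361    5   44   99 2183] [386.3619  53.7361] tool [10.2986  4.6091 -4.2077]
dark [220 208  17  22 191] [229.1152 221.8115] tool [ 2.3064 -2.8003 -4.2017]
dark [336 208  16  22 200] [342.375 221.87 ] tool [ 2.3167  2.8935 -4.2017]
scene [264 215  16  17 174] [271.8736 223.454 ] [ 0.5627 -0.0705  0.046 ]
scene [306 222  16  25 258] [313.186  233.7054] [ 0.5791 -0.1827  0.046 ]
side [281 201  26  24 395] [291.1696 211.2937] [ 0.5703 -0.1101  0.046 ]
side [257 226  27  12 250] [269.852 231.348] [0.5794 0.0663 0.046 ]
```

Emit:
move_arm(
  steps="0 0.2 2 0 0 0;0 0 2.5 0 0 0;0 0 2 0 0 0;0 0 1.2 0 0 0;0 0 0 0 0 0",
)

```text
time_s: 14.22
position: [0.4604, -0.0567, 0.0293]
eef_rot: [[0.998, -0.067, -0.001], [-0.067, -0.998, 0.0], [-0.001, -0.0, -1.0]]
force: [-0.5, 0.4, -0.3]
gripper_width: 0.62
finger_force: 5.8
```

Emit:
move_arm(
  steps="0 0 1 0 0 0;0 0 0.8 0 0 0;0 0 0.6 0 0 0;0 0 0 0 0 0",
)

```text
time_s: 14.72
position: [0.4606, -0.0566, 0.0053]
eef_rot: [[0.998, -0.066, -0.001], [-0.066, -0.998, 0.0], [-0.001, -0.0, -1.0]]
force: [0.3, -0.3, -0.9]
gripper_width: 0.623
finger_force: 5.8
```

```bash
python3 w.py w9;python3 m.py w9|grep -v s[ci]
```

```text
14.725 [ 0.4606 -0.0566  0.0053] [[ 0.9978 -0.0665 -0.0009]
 [-0.0665 -0.9978  0.0002]
 [-0.0009 -0.0001 -1.    ]] [ 0.2989 -0.3361 -0.908 ] 0.6227907879716514 [ -5.0908  38.3388  12.7043 123.928  -23.504   20.0186 -66.6413]
roll [   0    0   88  125 8858] [45.7678 54.0052] [0.5735 0.0504 0.045 ] tool [ 10.5501 -11.4282  -3.9732]
roll [  224     0   121   115 11528] [283.7676  53.4022] [ 0.5634 -0.0628  0.045 ] tool [10.2931 -0.0602 -3.9744]
roll [ 483    0   77   95 6028] [523.7475  40.8673] [ 0.5647 -0.1768  0.045 ] tool [11.185  11.301  -3.9766]
dark [ 167    5   45   98 2152] [185.303  53.395] tool [10.2963 -4.5412 -4.2088]
dark [ 361    5   44   99 2167] [386.2617  53.7111] tool [10.2992  4.6038 -4.21  ]
dark [220 208  17  22 190] [229.1105 221.9211] tool [ 2.3007 -2.8008 -4.2018]
dark [335 208  17  22 202] [342.3218 221.8614] tool [ 2.3174  2.8906 -4.2025]
```

The roll is centred between the jaws to within 1 mm. Squeeze.

Emit:
move_arm(
  steps="0 0 0 0 0 0;0 0 0 0 0 0;0 0 0 0 0 0",
  grip=0.5,
)

```text
time_s: 15.25
position: [0.4611, -0.0566, 0.0059]
eef_rot: [[0.998, -0.066, 0.0], [-0.066, -0.998, 0.0], [0.0, -0.0, -1.0]]
force: [-0.0, 0.1, -1.2]
gripper_width: 0.5
finger_force: 6.0
```

Emit:
move_arm(
  steps="0 0 0 0 0 0;0 0 0 0 0 0;0 0 0 0 0 0;0 0 0 0 0 0",
  grip=0.4,
)

```text
time_s: 15.75
position: [0.461, -0.0566, 0.0058]
eef_rot: [[0.998, -0.066, 0.0], [-0.066, -0.998, 0.0], [0.0, -0.0, -1.0]]
force: [-0.2, -0.1, -1.3]
gripper_width: 0.457
finger_force: 30.0
```

Stopped on the roll at about 43 mm with 30 N. Lift it gently by 10 cm.

Emit:
move_arm(
  steps="0 0 -0.5 0 0 0;0 0 -1 0 0 0;0 0 -1 0 0 0;0 0 -1 0 0 0;0 0 -1 0 0 0",
)

```text
time_s: 16.38
position: [0.4611, -0.0565, 0.0516]
eef_rot: [[0.998, -0.066, 0.0], [-0.066, -0.998, 0.0], [0.0, -0.0, -1.0]]
force: [0.5, -1.7, -2.1]
gripper_width: 0.459
finger_force: 30.0
```

Emit:
move_arm(
  steps="0 0 -1.2 0 0 0;0 0 -1.2 0 0 0;0 0 -1.2 0 0 0;0 0 -1.2 0 0 0;0 0 -0.8 0 0 0",
)

```text
time_s: 17.0
position: [0.4612, -0.0566, 0.1076]
eef_rot: [[0.998, -0.066, 0.001], [-0.066, -0.998, 0.0], [0.001, -0.0, -1.0]]
force: [0.5, -0.5, -2.0]
gripper_width: 0.458
finger_force: 30.0
```

Emit:
move_arm(
  steps="0 0 -0.3 0 0 0;0 0 0 0 0 0;0 0 0 0 0 0;0 0 0 0 0 0;0 0 0 0 0 0",
)

```text
time_s: 17.62
position: [0.4608, -0.0566, 0.1096]
eef_rot: [[0.998, -0.066, -0.0], [-0.066, -0.998, -0.0], [-0.0, 0.0, -1.0]]
force: [0.1, -0.3, -1.9]
gripper_width: 0.455
finger_force: 30.0
```

```bash
python3 w.py w10;python3 m.py w10
python3 - <<'E'
from h import *
st=r.get_state();P=st["position"]+.103*st["eef_rot"][:,0]+[0,0,.042]
print(P,proj(cam("scene"),P),proj(cam("side"),P))
for n in("scene","side"):
    j=cv2.imread(f"pics/w10_{n}.png");p=proj(cam(n),P)[0].astype(int);hsv=cv2.cvtColor(j,cv2.COLOR_BGR2HSV);o=((hsv[...,0]<20)&(hsv[...,1]>110)&(hsv[...,2]>60)).astype(np.uint8)
    q,l,s,ce=cv2.connectedComponentsWithStats(o)
    print([(s[k],ce[k].round()) for k in range(1,q) if s[k,4]>60 and abs(ce[k]-p).max()<80])
E
```

```text
17.625 [ 0.4608 -0.0566  0.1096] [[ 0.9978 -0.0663 -0.0004]
 [-0.0663 -0.9978 -0.    ]
 [-0.0004  0.     -1.    ]] [ 0.1197 -0.2955 -1.8811] 0.4549772274074599 [-11.6254  27.7905  21.4731 119.7136 -17.1269  35.404  -72.1349]
roll [ 103    0   53  121 4976] [129.3746  57.7623] [0.5858 0.0512 0.045 ] tool [ 11.7575 -11.5872   6.4527]
roll [  226     0   121   116 11462] [285.9538  54.1597] [ 0.579  -0.0648  0.045 ] tool [11.8459  0.0328  6.4531]
roll [ 414    0   52  102 4395] [439.9402  45.3615] [ 0.5797 -0.1786  0.045 ] tool [12.6733 11.3787  6.4532]
dark [ 205    2   35  100 1701] [218.8977  51.7837] tool [10.3432 -2.9994 -4.2047]
dark [ 334    2   34  100 1713] [352.9696  51.9784] tool [10.3462  3.0769 -4.2044]
dark [239 208  13  22 153] [245.9935 222.0196] tool [ 2.298  -1.9499 -4.2011]
dark [321 208  13  22 155] [325.5935 221.9677] tool [ 2.31    2.0482 -4.2009]
scene [227 199   7  17  87] [230.3793 208.3678] [0.561  0.0547 0.046 ]
scene [306 222  16  25 263] [313.1141 233.8935] [ 0.5785 -0.1828  0.046 ]
side [280 186  16   8  85] [287.3059 190.2588] [ 0.6526 -0.3121  0.046 ]
side [282 201  25  10 198] [293.7525 205.5657] [ 0.5789 -0.1639  0.046 ]
side [257 226  27  12 250] [269.804 231.336] [0.5795 0.0663 0.046 ]
[ 0.56368389 -0.06347612  0.15166286] [[270.07823455 194.40389068]] [[287.83171838 185.3828727 ]]
[(array([265, 141,  45,  33, 849], dtype=int32), array([286., 156.])), (array([227, 199,   7,  17,  84], dtype=int32), array([230., 208.])), (array([306, 222,  16,  25, 255], dtype=int32), array([313., 234.]))]
[(array([280, 186,  16,   8,  84], dtype=int32), array([287., 190.])), (array([282, 201,  25,  10, 196], dtype=int32), array([294., 206.])), (array([257, 226,  27,  12, 248], dtype=int32), array([270., 231.]))]
```

```bash
python3 -c "
from rig import r
print(r.finish_job())"
```

```text
the job is handed in; nothing more can be done
None
```

The round roll is held still in the tongs about 10 cm above the rack, the locking collar is fully back at the hinge, the long rolls have not moved, and the job is handed in; the jar, timer and butter were not measured again.

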